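# Change the clip-on dose badge on a bench shield

## Robot

A 6-joint arm with a two-finger parallel gripper is mounted at the origin on the work surface. World frame = base frame: x ahead of the robot, y to its left, z up, the work surface at z = 0. Lengths are in m, angles in rad, forces in N, time in s.
With the tool pointing down it reaches from about 0.325 to 0.9 m from the base axis. Payload 6.1 kg.
Tool frame: the origin (TCP) lies midway between the tips of the shut fingers; the grasp point (between the pads) lies 19 mm behind it; x points along the fingers, y is the direction in which the jaws open and shut, and the axes are right-handed (so a half turn about x gives the same grasp; the last joint's range is limited). The gripper opens to 85 mm and grips with 20 to 120 N. Pads are 22 mm wide; open, the fingers measure 114 mm over their backs; the gripper's body (76 mm by 85 mm) begins 54 mm behind the grasp point. The pads swing forward as they close: fully open they stand 13 mm farther back than shut.
Start: joints at [1.126, 0.22, 1.526, -0, 1.395, -0.126], TCP at [0.196, 0.594, 0.198] pointing down, gripper open.
Joint ranges: [-2.98, 2.98], [-0.91, 2.08], [0.09, 2.57], [-1.24, 4.39], [0.2, 2.65], [-2.68, 2.68]. Speed limits (rad/s): [2.57, 2.57, 3.01, 3.14, 3.14, 3.14].

## Interface

Orientations are given as [roll, pitch, yaw] about the fixed x, y, z axes, in that order (R = Rz(yaw) Ry(pitch) Rx(roll)).
In Python, from plant import movep, move_l, set_joints, gripper_to, hold, inverse_kinematics, observe, get_image, get_calibration, Unreachable, job_done gives the robot as it stands. Calls block until the motion is done:
- movep(position, orientation): joint-space move of the TCP to a pose.
- move_l(position, feed=0.15, rotation=None, max_force=None): straight line of the TCP; rotation=None keeps the orientation; feed is the mean speed in m/s. With max_force (N) it stops when the force on the tool has changed by that much, and returns True; else False.
- set_joints(angles): joint-space move.
- gripper_to(opening, f_grip=None): finger opening in m; f_grip is the grip in N (None keeps the last); returns when the fingers have stopped.
- hold(seconds).
- inverse_kinematics(position, orientation): joint angles nearest the present ones, or None.
- observe(): the state.
- get_image(name): name is "scene" or "side" or "wrist"; returns (picture, depth): 384x512x3 uint8, red, green, blue; 384x512 float32, m along the optical axis (not along the pixel's ray), 0 where there is no reading.
- get_calibration(name): a dict with "intrinsics" (3x3 intrinsics, pixels), "world_from_camera" (4x4, takes a point from camera to world coordinates). Camera axes: x right, y down, z forward; pixel columns grow to the right and rows downward; lengths in m; the calibration is good to about 2 mm. A picture is of the moment at which its call begins: read the wrist's pose just before it. get_calibration takes no time and is no camera call; for the wrist camera it gives the pose at the moment of the call.
A pose or a line that the arm cannot do raises Unreachable and nothing moves.
- job_done(): hands the job in, once; it reports no verdict.
The state is a dict: "time_s": time; "q": joint angles; "joint_velocities": joint speeds; "joint_torque": joint torques, N m; "eef_pos": TCP position; "tcp_rot": TCP orientation; "ft_force": force on the tool from outside, world axes, zero at the start; "torque": the same for the moment, N m; "opening": finger opening in m.
Only numpy, scipy, OpenCV 4.12 (cv2) and the standard library are available. Lean on these libraries where they do the work, as an engineer would, in place of code of your own. Each camera call takes 0.05 s, during which the arm holds its last target.

## Task

Change the dose badge on the shield screen: take the square-badge clip out of the screen's notch and clip it on any free stretch of the parking rack's bar, then clip the round-badge clip into the notch with its badge facing the robot's side, where the source pot stands. Both clips must end gripping their edge, upright and pushed fully down; do not drop them, and leave the spare clip, pot, bottle and vial block where they are.

Things in the scene. Friction and masses are not known exactly. Their poses are not given: they have to be found in the camera images.
- square_clip_mid (a point): Middle of the pivot of the clip in the screen's notch: two steel levers sprung shut like a clothes peg, handles up, jaws down to 36 mm below the pivot, 70 g. A SQUARE white badge (40 wide, 38 tall, 9 mm thick) is on the outside of one jaw. Axes: z up through the handles, y along its edge, x across; the badge is on the -x side. Fully down, the pivot is 6 mm above the edge.
- round_clip_mid (a point): Middle of the pivot of a clip of the same make and size, 70 g, with a ROUND white badge (40 mm diameter, 9 mm thick) on the outside of one jaw; at the start on the rack's bar, badge towards the bar's +x side. Axes as for the square clip (badge on its -x side); pivot 6 mm above the edge when fully down.
- round_clip_badge (a point): Centre of the outer face of the round badge, 20 mm to the -x side of the round clip's pivot and 22 mm below it (the same on the square clip).
- square_clip_lever (a joint): Opening angle of the square clip: 0 on an 8 mm edge, -0.2 shut on nothing, 0.8 at the stop. Squeezing the handle tips together along the clip's x opens the jaws. Tips: rolls 8 mm thick, 26 mm long along y; at 0 their centres are 24 mm either side of the pivot and 32 mm above it, 56 mm wide overall.
- round_clip_lever (a joint): Opening angle of the round clip, as for the square. With the tips squeezed to 32 mm overall the jaw gap is about 26 mm and the tips stand 38 mm above the pivot; squeezing takes about 4 N at first, 8 N at 32 mm; the stop is at about 28 mm. As the handles spread on release the tips sink, so a clip tends to ride up 5 to 10 mm in the fingers unless it is pressed down again.
- notch (a point): Middle of the bottom of the notch in the black shield screen's top edge: 52 mm wide, 22 mm deep, 140 mm above the bench. The screen is a fixed upright plate, 8 mm thick, 240 mm long, 162 mm tall; its middle is 25 mm to the -y side of the notch's. Axes: y along the edge, z up, x across; -x is the robot's side, where the source pot stands.
- bar (a point): Middle of the top edge of the parking rack's bar, a fixed upright aluminium plate 8 mm thick, 260 mm long (along this frame's y) and 45 mm deep, its top edge 120 mm above the bench, on two posts over a base plate 90 by 250 mm. The edge points roughly away from the robot. Axes: y along it, z up, x across.
- spare_clip_mid (a point): Bystander: middle of the pivot of a clip of the same make without a badge, 55 g, clamped on the rack's bar. Leave it where it is. A clip's body is 28 mm long along the edge, 40 mm with a badge.
- pot_center (a point): Bystander: heavy dark metal source pot, 64 mm diameter, 95 mm tall, standing on the robot's side of the screen; its centre half-way up.
- wash_bottle_center (a point): Bystander: white wash bottle, 60 mm diameter, 190 mm tall, standing beyond the screen and rack; its centre half-way up.
- vial_block_center (a point): Bystander: grey vial block 60 x 120 x 45 mm with one vial (69 mm tall overall), on the bench beside the rack; its centre half-way up.
Things that resemble listed ones, but are neither listed nor needed, are in the scene too. Leave any orange or pink look-alike of the part that bears notch alone.

How it is judged:
On the way, in this order (a step that is already met when the one before it is completed fails the run):
1. the square-badge clip is clamped on the rack's bar and let go (x of square_clip_mid in the frame of bar between -0.006 and 0.006 m and y of square_clip_mid in the frame of bar between -0.118 and 0.118 m and z of square_clip_mid in the frame of bar between 0.001 and 0.011 m and angle between square_clip_mid's own z axis and vertical below 0.17 rad and angle between the y axis of square_clip_mid and the y axis of bar, either way round below 0.17 rad and value of joint square_clip_lever between -0.12 and 0.12 rad and contact force between square_clip and the fingers below 0.1 N), for 0.2 s.
2. the round-badge clip is clamped in the screen's notch, badge towards the source pot, and let go (x of round_clip_mid in the frame of notch between -0.006 and 0.006 m and y of round_clip_mid in the frame of notch between -0.014 and 0.014 m and z of round_clip_mid in the frame of notch between 0.001 and 0.011 m and angle between round_clip_mid's own z axis and vertical below 0.17 rad and angle between the y axis of round_clip_mid and the y axis of notch, either way round below 0.17 rad and value of joint round_clip_lever between -0.12 and 0.12 rad and x of round_clip_badge in the frame of notch below -0.01 m and contact force between round_clip and the fingers below 0.1 N), for 0.2 s.
At the end, for the whole second after the job is handed in: Square clip on the bar (pivot within 118 mm of its middle); round clip in the notch, badge on the pot's side. Both let go, at rest, upright and in line within 0.17 rad, pivot 1-11 mm above the edge (6 = fully down), within 6 mm of its mid-plane, opening angle within 0.12 rad of 0 (x of square_clip_mid in the frame of bar between -0.006 and 0.006 m and y of square_clip_mid in the frame of bar between -0.118 and 0.118 m and z of square_clip_mid in the frame of bar between 0.001 and 0.011 m and angle between each of square_clip_mid, round_clip_mid's own z axis and vertical below 0.17 rad and angle between the y axis of square_clip_mid and the y axis of bar, either way round below 0.17 rad and value of joint square_clip_lever between -0.12 and 0.12 rad and x of round_clip_mid in the frame of notch between -0.006 and 0.006 m and y of round_clip_mid in the frame of notch between -0.014 and 0.014 m and z of round_clip_mid in the frame of notch between 0.001 and 0.011 m and angle between the y axis of round_clip_mid and the y axis of notch, either way round below 0.17 rad and value of joint round_clip_lever between -0.12 and 0.12 rad and x of round_clip_badge in the frame of notch below -0.01 m and linear speed of each of square_clip, round_clip below 0.02 m/s); the robot touches nothing.
It fails at once if the spare clip is pushed, tipped or moved (distance of spare_clip_mid from where it was at the start of the episode above 0.02 m or angle between spare_clip_mid's own z axis and vertical above 0.3 rad).
It fails at once if the source pot is pushed, tipped or moved (distance of pot_center from where it was at the start of the episode above 0.02 m or angle between pot_center's own z axis and vertical above 0.3 rad).
It fails at once if the wash bottle is pushed, tipped or moved (distance of wash_bottle_center from where it was at the start of the episode above 0.02 m or angle between wash_bottle_center's own z axis and vertical above 0.3 rad).
It fails at once if the vial block is pushed, tipped or moved (distance of vial_block_center from where it was at the start of the episode above 0.02 m or angle between vial_block_center's own z axis and vertical above 0.3 rad).
It fails at once if a badge clip is dropped or knocked down to the bench (height (world z) of any of square_clip_mid, round_clip_mid below 0.09 m).
It also fails if it takes over 66 s, if anything falls off the work surface, if the arm or the gripper's body presses on something with over 40 N, if the wrist force passes 120 N, or if a joint passes its speed limit or range.

## Working session

There is one attempt and no reset: what is moved stays moved. The work goes in short steps, each a Python script; the robot and the scene stay as the last script left them, time stands still between calls to the robot, and variables do not carry over. Pictures are saved under pics/ and viewed, and the job is handed in when it is done.

```bash
ls; mkdir -p pics; cat > shot.py <<'E'
import cv2,numpy as np
from plant import *
def shot(name,tag):
    T=get_calibration(name); im,d=get_image(name)
    cv2.imwrite(f'pics/{tag}.png',cv2.resize(im[:,:,::-1],(800,600),interpolation=cv2.INTER_CUBIC))
    np.savez(f'pics/{tag}.npz',im=im,d=d,K=np.array(T['intrinsics']),T=np.array(T['world_from_camera']))
E
python3 - <<'E'
from shot import *
for n in ['scene','side','wrist']: shot(n,n+'0')
print(observe())
E
```

```text
pics
{'time_s': 0.15, 'q': array([ 1.12591246e+00,  2.21074213e-01,  1.52739792e+00, -2.02505758e-05,
        1.39468787e+00, -1.26097058e-01]), 'joint_velocities': array([ 2.74025766e-05, -9.67062463e-04, -5.51724231e-03, -1.03524903e-03,
        9.96201939e-04,  2.54734102e-05]), 'joint_torque': array([ 1.62431024e-03, -4.97477245e+01, -3.89907968e+01,  1.03244311e-04,
        6.96224452e-03, -3.29251122e-05]), 'eef_pos': array([0.19565909, 0.59301643, 0.19680621]), 'tcp_rot': array([-1.68417712,  1.56922886, -2.00296036]), 'ft_force': array([-0.1719221 ,  0.44665566, -0.27706583]), 'torque': array([ 0.01775781, -0.00613889,  0.04036015]), 'opening': 0.085248762805725}
```

View pics/scene0.png

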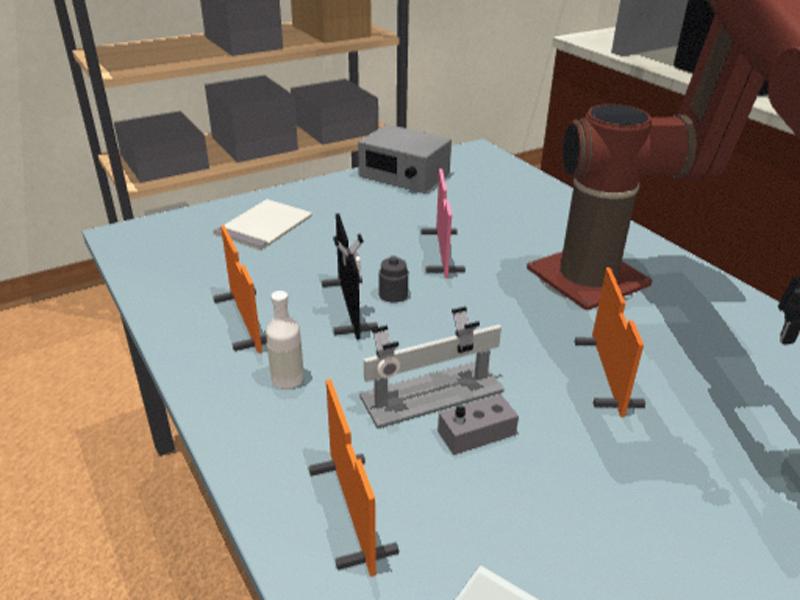

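View pics/side0.png

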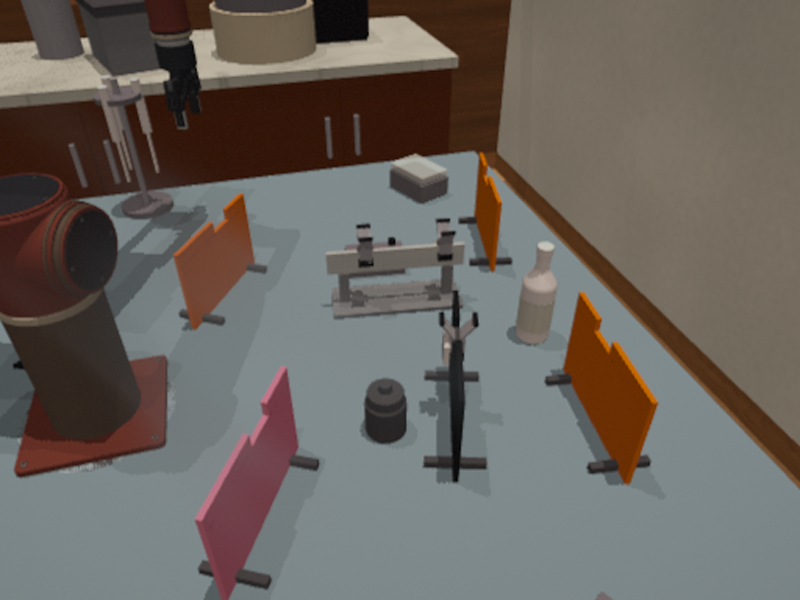

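View pics/wrist0.png

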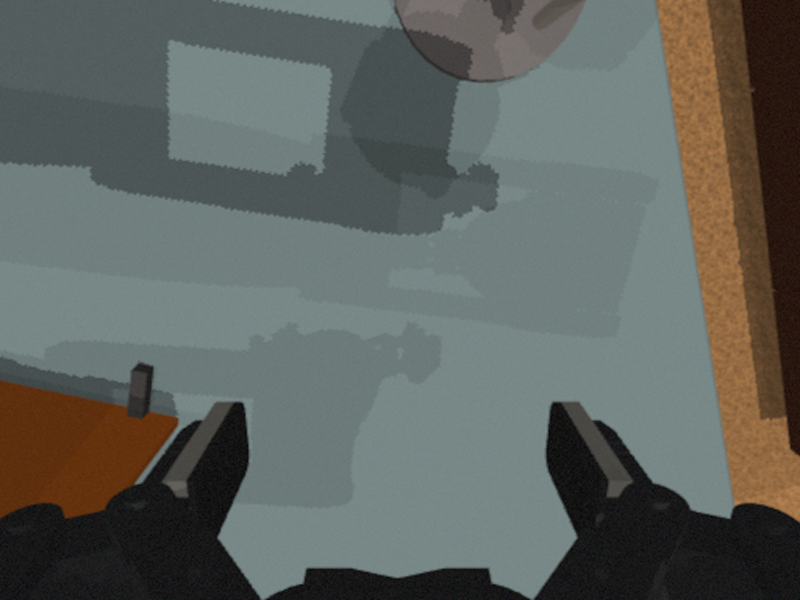

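```bash
cat > bp.py <<'E'
import numpy as np,cv2
def load(tag):
    z=np.load(f'pics/{tag}.npz'); im,d,K,T=z['im'],z['d'],z['K'],z['T']
    v,u=np.mgrid[:384,:512]
    P=np.stack([(u-K[0,2])/K[0,0]*d,(v-K[1,2])/K[1,1]*d,d],-1)
    W=P@T[:3,:3].T+T[:3,3]; W[d<=0]=np.nan
    return im,d,W
def at(tag,u,v,s=512/800):
    im,d,W=load(tag); u=int(round(u*s));v=int(round(v*s)); return W[v,u]
def crop(tag,u0,v0,u1,v1,out,s=512/800):
    im,_,_=load(tag); c=im[int(v0*s):int(v1*s),int(u0*s):int(u1*s),::-1]
    k=min(800/c.shape[1],600/c.shape[0]); cv2.imwrite(f'pics/{out}.png',cv2.resize(c,None,fx=k,fy=k,interpolation=cv2.INTER_CUBIC)); print(out,'px per crop px',1/k,'orig', int(u0*s),int(v0*s))
E
python3 - <<'E'
from bp import *
np.set_printoptions(precision=4,suppress=True)
for t in ['scene0','side0']: 
    print(np.load(f'pics/{t}.npz')['T'], np.load(f'pics/{t}.npz')['K'])
for n,p in dict(bottle=(283,340),pot=(393,285),block=(478,415),barL=(372,370),barR=(492,345),screen=(350,310),o1=(240,280),o2=(350,490),o3=(615,350),pink=(444,240)).items(): print(n,at('scene0',*p))
for n,p in dict(barL=(340,262),barR=(452,255),pot=(385,415),pink=(260,480),orange=(610,390),o2=(487,215),o3=(215,270)).items(): print('side',n,at('side0',*p))
crop('scene0',300,190,540,450,'c1')
crop('side0',310,200,560,480,'c2')
E
```

```text
[[-0.8519  0.2865 -0.4383  1.0988]
 [ 0.5234  0.4931 -0.6949  0.9533]
 [ 0.017  -0.8215 -0.57    0.8757]
 [ 0.      0.      0.      1.    ]] [[456.1991   0.     258.5488]
 [  0.     456.1991 194.897 ]
 [  0.       0.       1.    ]]
[[ 0.961  -0.1673  0.2204  0.2694]
 [-0.2767 -0.5698  0.7738 -0.7871]
 [-0.0039 -0.8046 -0.5939  0.7257]
 [ 0.      0.      0.      1.    ]] [[395.8324   0.     254.7614]
 [  0.     395.8324 191.0594]
 [  0.       0.       1.    ]]
bottle [0.7522 0.0106 0.1124]
pot [ 0.4387 -0.1358  0.044 ]
block [0.5129 0.2686 0.0298]
barL [0.6477 0.1407 0.0949]
barR [0.415  0.1728 0.0784]
screen [ 0.5527 -0.1205  0.0285]
o1 [ 0.7495 -0.1949  0.1232]
o2 [0.7904 0.3285 0.0653]
o3 [0.2288 0.2965 0.0776]
pink [ 0.2715 -0.1948  0.0745]
side barL [0.4312 0.1696 0.0977]
side barR [0.6358 0.1311 0.1016]
side pot [ 0.4187 -0.1877  0.0603]
side pink [ 0.2346 -0.2603  0.0732]
side orange [nan nan nan]
side o2 [0.7681 0.2714 0.09  ]
side o3 [0.2035 0.2602 0.0651]
c1 px per crop px 0.2783333333333333 orig 192 121
c2 px per crop px 0.29833333333333334 orig 198 128
```

View pics/c1.png

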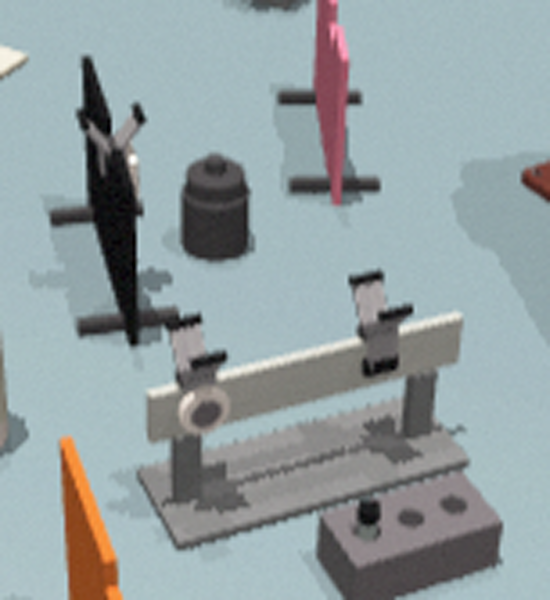

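View pics/c2.png

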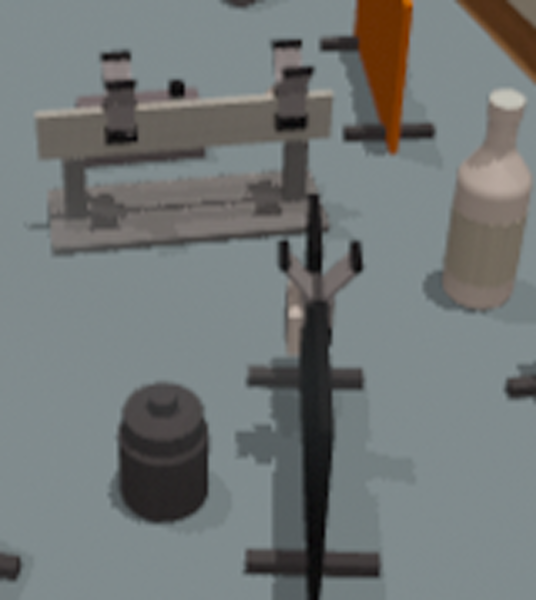

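```bash
cat > fit.py <<'E'
from bp import *
np.set_printoptions(precision=4,suppress=True)
def fit(tag):
    im,d,W=load(tag); f=im.astype(float); br=f.mean(-1); sat=f.max(-1)-f.min(-1)
    x,y,z=W[...,0],W[...,1],W[...,2]
    dark=(br<60)&(x>.48)&(x<.64)&(y>-.33)&(y<.05)&(z>.04)&(z<.17)
    bar=(sat<60)&(x>.38)&(x<.7)&(y>.1)&(y<.22)&(z>.085)&(z<.118)
    for n,m in (('dark',dark),('bar',bar)):
        p=W[m]
        p2=p[:,:2]
        for _ in range(4):
            l=cv2.fitLine(p2.astype(np.float32),cv2.DIST_HUBER,0,.001,.001).ravel()
            dd=np.abs((p2-l[2:])@np.array([-l[1],l[0]])); p2=p2[dd<max(.004,1.5*np.median(dd))]
        s=(p2-l[2:])@l[:2]
        print(tag,n,len(p2),'dir',np.degrees(np.arctan2(l[1],l[0])),'ends',l[2:]+l[:2]*np.percentile(s,.5),l[2:]+l[:2]*np.percentile(s,99.5),'std',dd.std())
    for n,lo,box in (('clips high',.14,(.38,.7,.08,.24)),('screenclip',.167,(.46,.66,-.3,.06))):
        m=(z>lo)&(z<.2)&(x>box[0])&(x<box[1])&(y>box[2])&(y<box[3])
        q=W[m]; print(n); 
        import scipy.ndimage as N
        L,k=N.label(m,np.ones((3,3)))
        for i in range(1,k+1):
            if (L==i).sum()>5: print(i,(L==i).sum(),W[L==i].mean(0),W[L==i].min(0),W[L==i].max(0))
E
python3 -c "
from fit import *
fit('scene0');fit('side0')"
```

```text
scene0 dark 365 dir 71.55918 ends [ 0.5006 -0.2768] [ 0.5744 -0.0554] std 0.0009864429105738944
scene0 bar 498 dir -7.947091 ends [0.4042 0.1764] [0.66   0.1407] std 0.0008241111833649495
clips high
1 137 [0.4758 0.1592 0.1534] [0.4589 0.1337 0.1401] [0.4941 0.1941 0.165 ]
2 97 [0.6218 0.1232 0.1522] [0.6072 0.1125 0.1402] [0.6339 0.1313 0.1648]
3 49 [0.6285 0.1645 0.1562] [0.6149 0.1533 0.142 ] [0.6409 0.1707 0.1648]
screenclip
1 31 [ 0.5208 -0.1373  0.176 ] [ 0.5076 -0.157   0.1672] [ 0.5296 -0.1236  0.1845]
2 22 [ 0.563  -0.1496  0.1783] [ 0.5529 -0.1658  0.1676] [ 0.5719 -0.1356  0.1849]
side0 dark 471 dir 71.856636 ends [ 0.4911 -0.2826] [ 0.5639 -0.0604] std 0.001104607023457219
side0 bar 647 dir -8.383542 ends [0.4047 0.1718] [0.659  0.1343] std 0.0009542898175735798
clips high
1 117 [0.6238 0.1462 0.1522] [0.6073 0.1134 0.1402] [0.6386 0.1716 0.1617]
2 122 [0.4759 0.1665 0.1519] [0.4597 0.1349 0.1406] [0.4922 0.1907 0.1631]
screenclip
1 44 [ 0.5186 -0.1398  0.1761] [ 0.5115 -0.1528  0.1672] [ 0.5275 -0.1251  0.1817]
2 54 [ 0.5605 -0.1535  0.1759] [ 0.5535 -0.166   0.1677] [ 0.5702 -0.1404  0.1827]
```

```bash
cat > geo.py <<'E'
import numpy as np
from shot import *
pi=np.pi
N=np.array([.5405,-.1450]); YN=np.radians(71.7)
def barpt(x): return np.array([x,.1741-(x-.4045)*np.tan(np.radians(8.17))])
YB=np.radians(-8.17)
def ori(yaw): return [0,pi/2,yaw]
E
python3 - <<'E'
from geo import *
for n,p,y in [('n',N,YN),('n2',N,YN-pi),('b',barpt(.55),YB),('b2',barpt(.55),YB+pi),('r',barpt(.6245),YB),('r2',barpt(.6245),YB+pi)]:
    for z in (.157,.28): print(n,z,inverse_kinematics([*p,z],ori(y)))
E
```

```text
n 0.157 None
n 0.28 None
n2 0.157 [-4.03019278e-01  9.74631829e-02  1.74266427e+00 -4.44089210e-16
  1.30146520e+00 -8.36240251e-02]
n2 0.28 [-4.03019278e-01  2.18994831e-02  1.59043977e+00 -4.44089210e-16
  1.52925340e+00 -8.36240251e-02]
b 0.157 [ 1.33571689e-01  1.24294275e-01  1.71345695e+00 -4.44089210e-16
  1.30384143e+00 -1.29463124e+00]
b 0.28 [ 1.33571689e-01  4.95771212e-02  1.56201538e+00 -4.44089210e-16
  1.53000015e+00 -1.29463124e+00]
b2 0.157 [0.13357169 0.12429427 1.71345695 0.         1.30384143 1.84696142]
b2 0.28 [0.13357169 0.04957712 1.56201538 0.         1.53000015 1.84696142]
r 0.157 [ 1.01348423e-01  2.86427224e-01  1.52503001e+00 -4.44089210e-16
  1.33013542e+00 -1.32685450e+00]
r 0.28 [ 1.01348423e-01  2.18973218e-01  1.37553564e+00 -4.44089210e-16
  1.54708379e+00 -1.32685450e+00]
r2 0.157 [0.10134842 0.28642722 1.52503001 0.         1.33013542 1.81473815]
r2 0.28 [0.10134842 0.21897322 1.37553564 0.         1.54708379 1.81473815]
```

```bash
python3 - <<'E'
from geo import *
set_j=inverse_kinematics([.196,.594,.32],ori(0)) 
move_l([.196,.594,.32],feed=.3)
movep([*N,.29],ori(YN-pi))
hold(.2)
shot('wrist','w1')
o=observe();print(o['time_s'],o['eef_pos'],o['tcp_rot'])
from bp import *
np.set_printoptions(precision=4,suppress=True)
im,d,W=load('w1'); z=W[...,2]
m=(z>.168)&(z<.19)&(np.hypot(W[...,0]-N[0],W[...,1]-N[1])<.05)
from scipy.ndimage import label
L,k=label(m)
for i in range(1,k+1):
    if (L==i).sum()>20: print((L==i).sum(),W[L==i].mean(0),np.argwhere(L==i).mean(0))
E
```

```text
3.825 [ 0.54062174 -0.14463032  0.29001323] [2.04230128 1.5707428  0.15276803]
414 [ 0.5209 -0.136   0.178 ] [177.1329 231.0072]
416 [ 0.5619 -0.1498  0.178 ] [177.4183 279.3486]
```

View pics/w1.png

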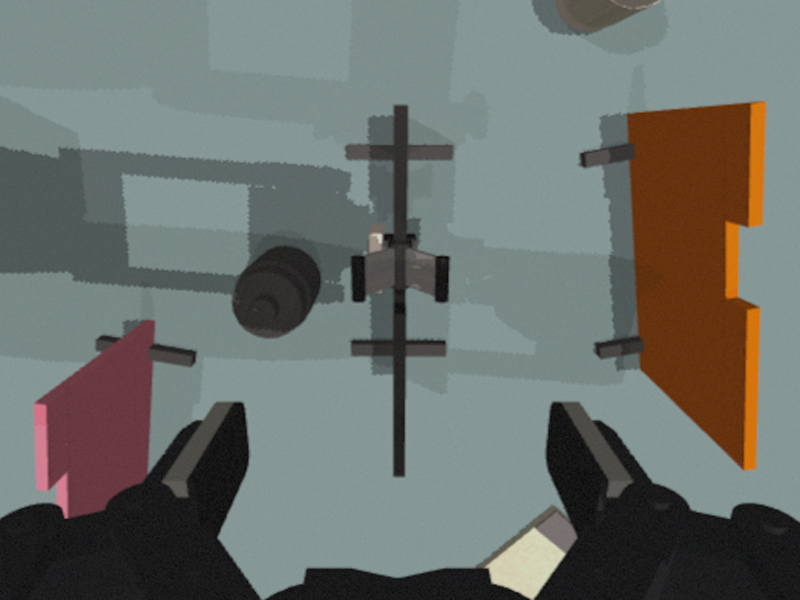

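```bash
sed -i 's/N=np.array.*;/N=np.array([.5410,-.1438]);/' geo.py; python3 - <<'E'
from geo import *
f0=observe()['ft_force']
print(move_l([*N,.158],feed=.12,max_force=15))
gripper_to(.060,20); print(observe()['ft_force']-f0)
gripper_to(.032,20)
hold(.2)
shot('side','s2'); shot('wrist','w2')
o=observe();print(o['time_s'],o['eef_pos'],o['opening'],o['ft_force']-f0)
from bp import *
crop('s2',310,200,560,480,'s2c')
E
```

```text
False
[-0.49827247 -0.14643133  0.08615272]
6.1333 [ 0.5409571  -0.14380057  0.15796015] 0.03192578241931548 [0.33904507 0.76286118 0.10297428]
s2c px per crop px 0.29833333333333334 orig 198 128
```

View pics/s2c.png

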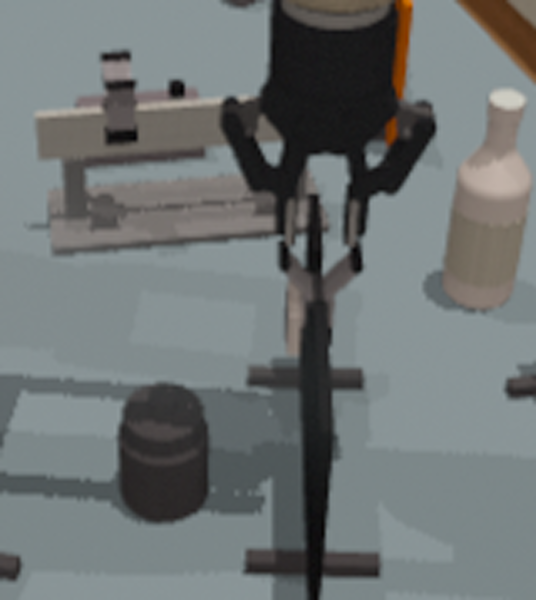

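View pics/w2.png

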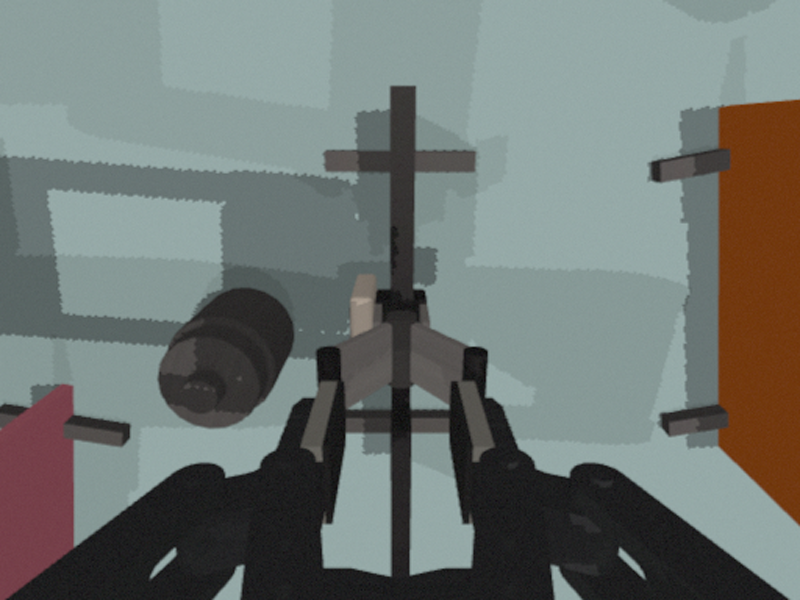

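```bash
python3 - <<'E'
from bp import *
np.set_printoptions(precision=4,suppress=True)
for p in [(328,352),(328,370),(475,352),(326,400),(338,385),(460,385),(335,420),(327,520),(465,520),(320,450),(300,410)]: print(p,at('w2',*p))
print('side')
im,d,W=load('s2')
o=np.array([198,128])
for p in [(284,258),(357,258),(290,225),(353,225),(290,240),(352,240),(320,290)]:
    u,v=(o+np.array(p)*.29833).round().astype(int); print(p,W[v,u])
E
```

```text
(328, 352) [ 0.5231 -0.124   0.1792]
(328, 370) [ 0.5214 -0.1292  0.1818]
(475, 352) [ 0.5683 -0.139   0.1792]
(326, 400) [ 0.5256 -0.1265  0.2086]
(338, 385) [ 0.5272 -0.1275  0.1985]
(460, 385) [ 0.5609 -0.1383  0.1991]
(335, 420) [ 0.5279 -0.1289  0.2165]
(327, 520) [ 0.5209 -0.1468  0.2308]
(465, 520) [ 0.5531 -0.1579  0.2303]
(320, 450) [ 0.5265 -0.128   0.2303]
(300, 410) [ 0.5166 -0.1282  0.2059]
side
(284, 258) [ 0.5168 -0.1455  0.1816]
(357, 258) [ 0.5646 -0.1566  0.1794]
(290, 225) [ 0.5194 -0.1477  0.2103]
(353, 225) [ 0.5564 -0.1593  0.2108]
(290, 240) [ 0.5196 -0.1489  0.1975]
(352, 240) [ 0.5568 -0.1608  0.1982]
(320, 290) [ 0.5404 -0.1499  0.1509]
```

```bash
python3 - <<'E'
from bp import *
np.set_printoptions(precision=4,suppress=True)
for t,L in (('w1',[(225,408),(240,410),(232,420),(570,408),(200,450),(245,440)]),('w2',[(330,378),(333,384),(343,382),(338,380),(460,380),(456,384),(470,382)])):
    for p in L: print(t,p,at(t,*p))
print(np.load('pics/w1.npz')['T'],np.load('pics/w2.npz')['T'])
im,d,W=load('w2')
# rows down each finger, min z among finger pixels
for tag,z0 in (('w1',.29),('w2',.158)):
    im,d,W=load(tag); m=(d>0)&(d<np.nanmin(d[d>0])+.08); 
    zz=W[...,2]; print(tag,np.nanmin(zz[m])-z0, d[m].min())
    vs,us=np.where((zz>z0+.02)&(zz<z0+.06)); print(len(vs), np.percentile(zz[vs,us]-z0,[0,1,5,20,50]))
E
```

```text
w1 (225, 408) [ 0.4996 -0.1195  0.3435]
w1 (240, 410) [ 0.5018 -0.1226  0.3404]
w1 (232, 420) [ 0.503  -0.1206  0.3499]
w1 (570, 408) [ 0.587  -0.148   0.3442]
w1 (200, 450) [ 0.5006 -0.119   0.3642]
w1 (245, 440) [ 0.4979 -0.1332  0.3382]
w2 (330, 378) [ 0.5209 -0.1321  0.1816]
w2 (333, 384) [ 0.5262 -0.1267  0.1993]
w2 (343, 382) [ 0.5231 -0.1375  0.1751]
w2 (338, 380) [ 0.5228 -0.1338  0.1807]
w2 (460, 380) [ 0.5605 -0.1494  0.1749]
w2 (456, 384) [ 0.56   -0.1383  0.1985]
w2 (470, 382) [ 0.5641 -0.1397  0.1965]
[[ 0.9494 -0.2985 -0.0978  0.565 ]
 [-0.3141 -0.9019 -0.2965 -0.0676]
 [ 0.0002  0.3122 -0.95    0.4669]
 [ 0.      0.      0.      1.    ]] [[ 0.9491 -0.2992 -0.0982  0.5655]
 [-0.3149 -0.9017 -0.2964 -0.0669]
 [ 0.0002  0.3122 -0.95    0.3348]
 [ 0.      0.      0.      1.    ]]
w1 0.04630534956324256 0.07236044
1370 [0.0463 0.0477 0.0488 0.0516 0.0552]
w2 0.03856609975098382 0.07312068
2602 [0.02   0.0209 0.0225 0.0244 0.0468]
```

```bash
python3 - <<'E'
from geo import *
gripper_to(.085,20)
f0=observe()['ft_force']
print(move_l([*N,.127],feed=.12,max_force=10))
gripper_to(.032,20)
hold(.1)
shot('side','s3'); shot('wrist','w3')
o=observe();print(o['time_s'],o['eef_pos'],o['opening'],o['ft_force']-f0)
from bp import *
crop('s3',310,200,560,480,'s3c')
E
```

```text
False
7.8917 [ 0.54562255 -0.1456702   0.13286967] 0.032470195813876064 [ 2.33228568  0.51556751 16.17187952]
s3c px per crop px 0.29833333333333334 orig 198 128
```

View pics/s3c.png

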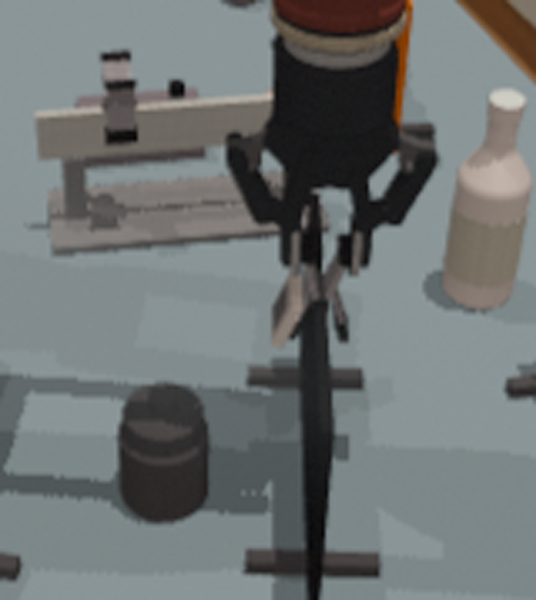

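View pics/w3.png

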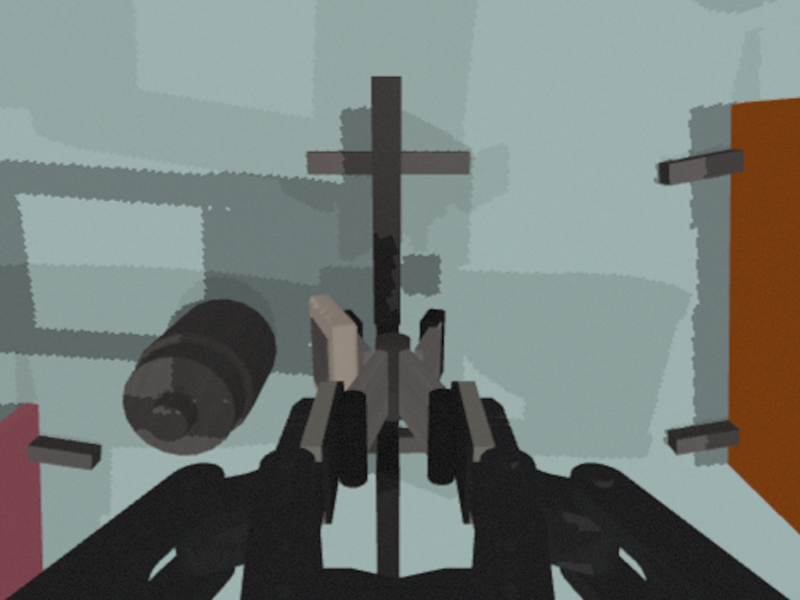

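```bash
python3 - <<'E'
from geo import *
o=observe(); p=o['eef_pos']
print(p, o['ft_force'])
move_l([p[0],p[1],.14],feed=.05); o=observe();print(o['eef_pos'],o['ft_force'],o['opening'])
move_l([p[0],p[1],.215],feed=.15)
hold(.1)
o=observe();print(o['time_s'],o['eef_pos'],o['ft_force'],o['opening'])
shot('side','s4'); shot('wrist','w4')
from bp import *
crop('s4',310,100,560,380,'s4c')
E
```

```text
[ 0.54562255 -0.1456702   0.13286967] [ 2.07178872  0.15781349 16.50983355]
[ 0.54539815 -0.14558452  0.13970366] [ 0.70957203 -0.43466086 -0.20963105] 0.03181724150014951
9.0667 [ 0.54456919 -0.14524768  0.21306193] [ 0.59340025  0.02185085 -0.82461232] 0.03192821968111957
s4c px per crop px 0.29833333333333334 orig 198 64
```

View pics/s4c.png

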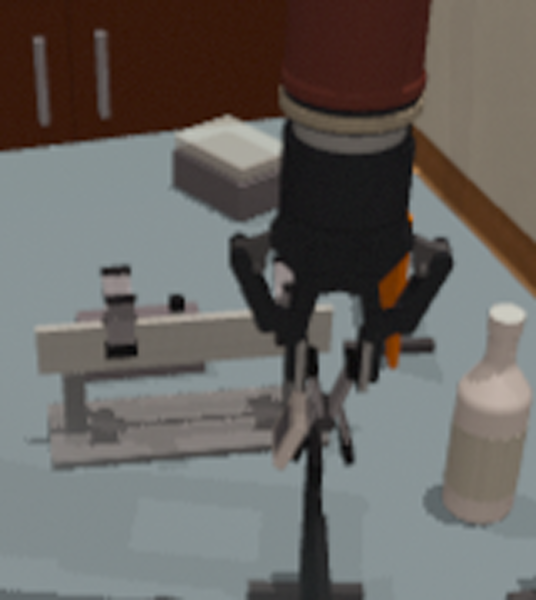

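View pics/w4.png

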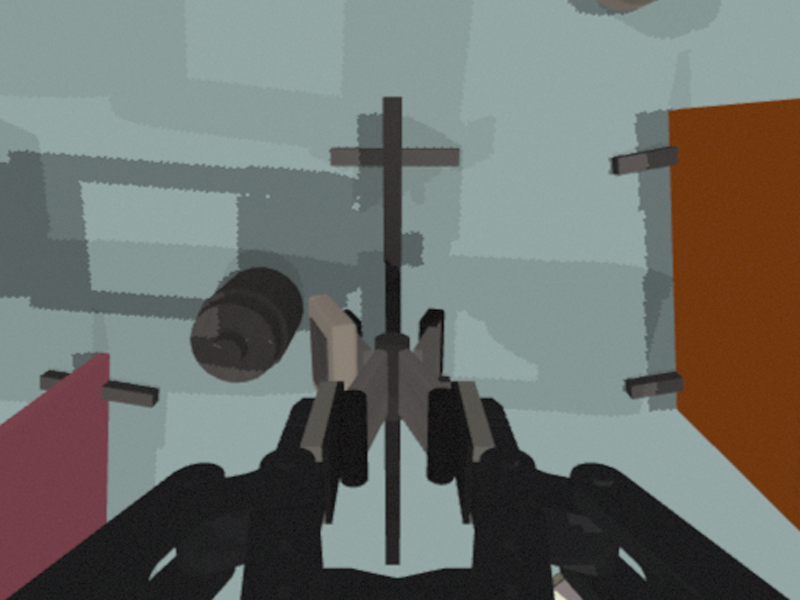

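```bash
python3 - <<'E'
from bp import *
np.set_printoptions(precision=4,suppress=True)
e=np.array([.54457,-.14525,.21306]); c=np.radians(-18.3); ax=np.array([np.cos(c),np.sin(c),0]); ay=np.array([-np.sin(c),np.cos(c),0])
for n,p in dict(pivot=(392,338),piv2=(392,348),rollL=(355,400),rollL2=(355,475),rollR=(440,395),rollR2=(440,475),jawR=(432,315),badge=(345,345),jawL=(354,318),badgetop=(330,300),bt2=(350,325)).items():
    w=at('w4',*p)-e; print(n,w@ax,w@ay,w[2])
E
python3 - <<'E'
import sys;sys.path.insert(0,'.')
import cv2
im=cv2.imread('pics/w4.png')[270:520,280:520]; cv2.imwrite('pics/w4c.png',cv2.resize(im,None,fx=2.4,fy=2.4,interpolation=cv2.INTER_CUBIC))
E
```

```text
pivot -0.002435945324119725 0.014101362625493859 0.011467462215161373
piv2 -0.002345972063415066 0.013534620715861846 0.019629222354652476
rollL -0.01194773242446622 0.013070959566414233 0.053365389952817005
rollL2 -0.012306771568716207 -0.008559719984302633 0.055980312336219334
rollR 0.011027617243149693 0.013620643563651141 0.051766687203575384
rollR2 0.011404716171684379 -0.009627807727302344 0.05449635005695477
jawR 0.012197820830801703 0.014442134864671337 -0.009951764690136977
badge -0.017978409170643733 0.013433206580447976 0.016761914967175273
jawL -0.016673345878363305 0.014479435316202096 -0.006344675632654034
badgetop -0.02642516496544761 0.020245008785475138 -0.01134814589803057
bt2 -0.016290078872189855 0.020337997865513085 0.01593961621794754
```

View pics/w4c.png

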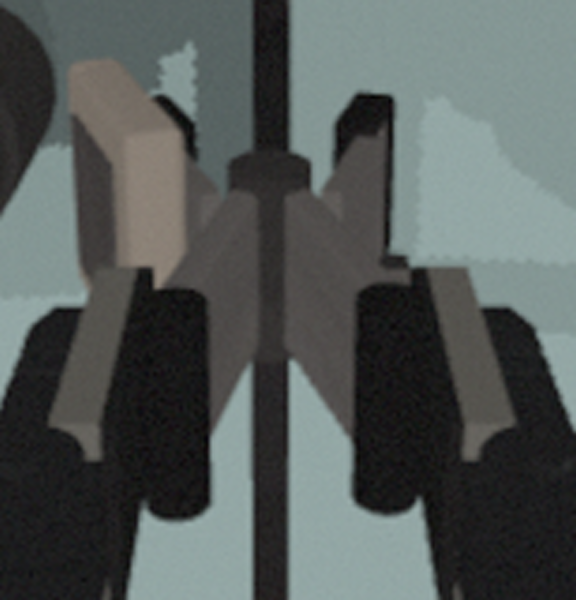

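```bash
python3 - <<'E'
from geo import *
p=observe()['eef_pos']
move_l([p[0],p[1],.26],feed=.2)
T=barpt(.548)+.0024*np.array([-.143,-.99])
movep([*T,.25],ori(YB+pi)); 
move_l([*T,.19],feed=.1)
hold(.3)
o=observe();print(o['time_s'],T,o['eef_pos'],o['tcp_rot'],o['ft_force'],o['opening'])
shot('wrist','w5'); shot('side','s5'); shot('scene','c5')
from bp import *
crop('c5',300,190,540,450,'c5c')
E
```

```text
12.275 [0.5476568  0.15112202] [0.54803329 0.15117895 0.19068886] [-2.86871061  1.56964218  0.13032473] [ 0.2065634   0.38543016 -0.24539695] 0.032025912900867676
c5c px per crop px 0.2783333333333333 orig 192 121
```

View pics/w5.png

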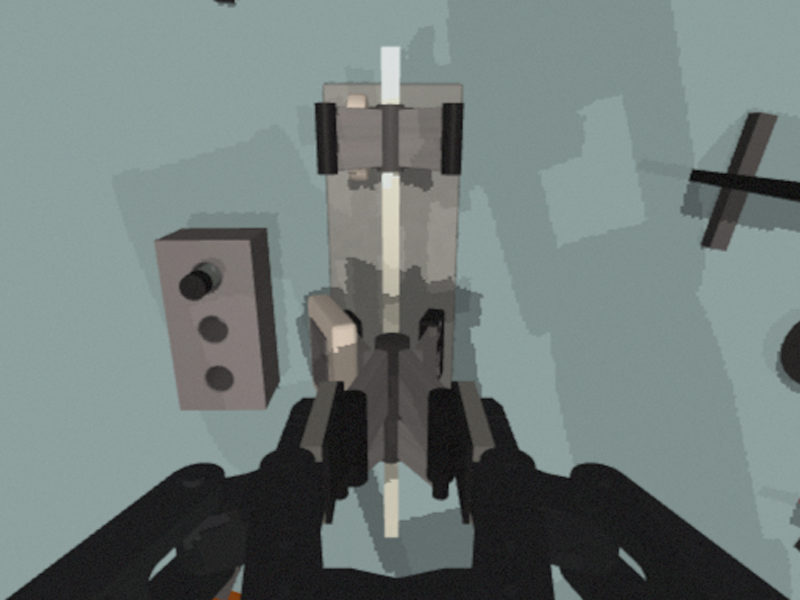

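View pics/c5c.png

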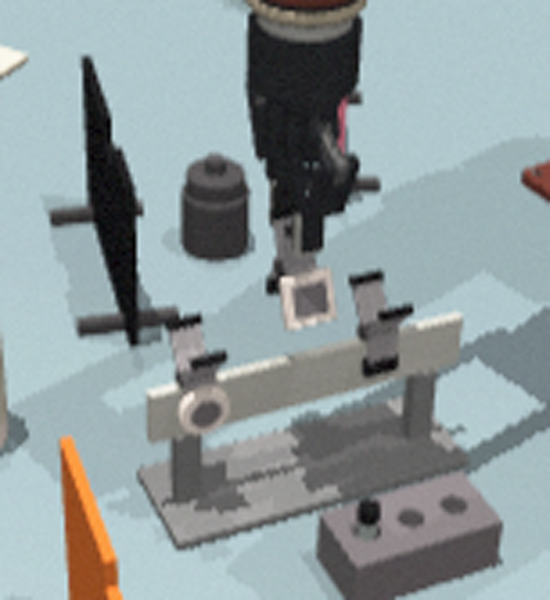

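```bash
python3 - <<'E'
from geo import *
T=barpt(.548)+.0024*np.array([-.143,-.99])
f0=observe()['ft_force']
move_l([*T,.130],feed=.12)
print(move_l([*T,.104],feed=.03,max_force=8))
hold(.1)
o=observe();print(o['time_s'],T,o['eef_pos'],o['ft_force']-f0,o['opening'])
shot('wrist','w6'); shot('side','s6')
from bp import *
crop('s6',310,160,560,360,'s6c')
e=o['eef_pos']; 
for p in [(392,338),(392,348),(355,475),(440,475)]: print(at('w6',*p)-e)
E
```

```text
True
13.7917 [0.5476568  0.15112202] [0.54772798 0.15098708 0.11208831] [ 0.65626584 -0.80038992  1.94117059] 0.03204503942490512
s6c px per crop px 0.21333333333333335 orig 198 102
[0.01375754 0.00038714 0.01344838]
[0.01293518 0.00044619 0.02089508]
[-0.00747037  0.01348238  0.05671716]
[-0.01202978 -0.00967998  0.05509628]
```

View pics/w6.png

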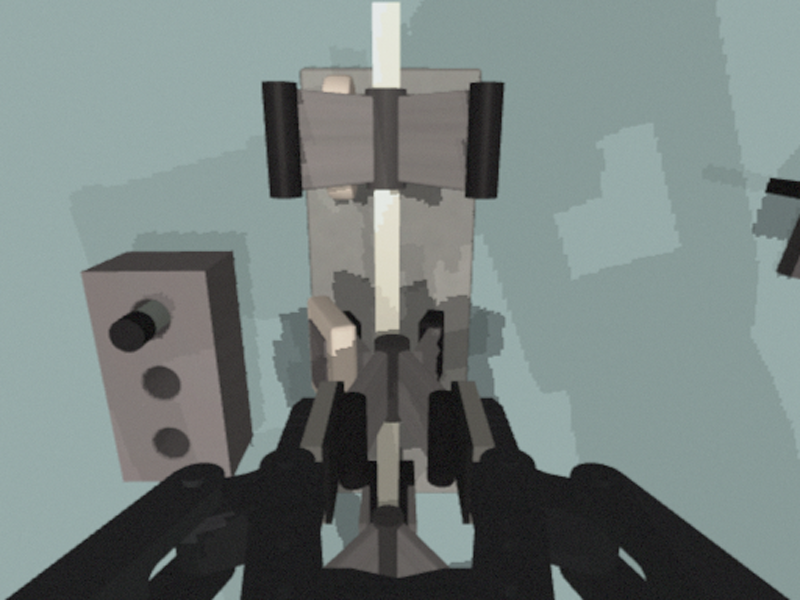

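View pics/s6c.png

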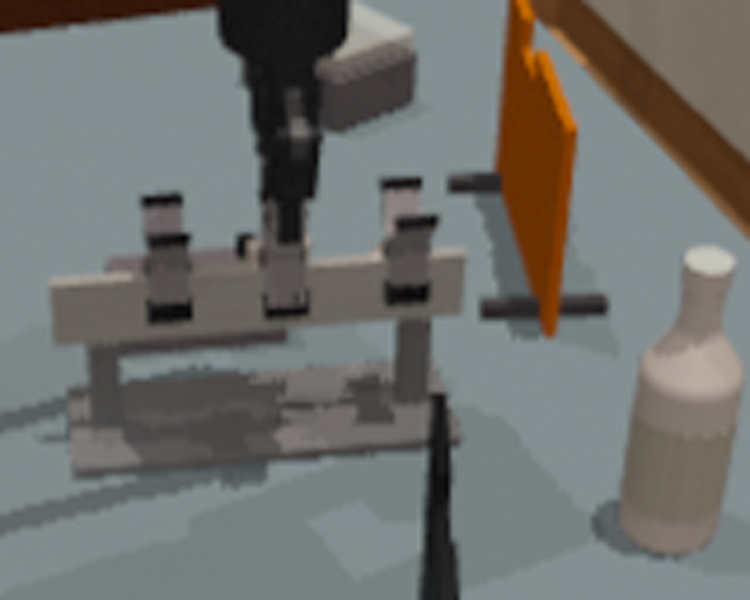

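```bash
cat > rel.py <<'E'
from geo import *
def release(T,z0,f0,bias=.003):
    for i,op in enumerate([.035,.038,.041,.044,.047,.050,.053,.056,.059]):
        move_l([*T,z0-bias-.0011*(i+.5)],feed=.05)
        gripper_to(op)
        o=observe(); print(round(o['time_s'],2),op,round(o['opening'],4),o['eef_pos'].round(4),(o['ft_force']-f0).round(1))
E
python3 - <<'E'
from rel import *
T=barpt(.548)+.0024*np.array([-.143,-.99])
f0=np.array([.2,.4,-.25])
release(T,.1121,f0)
shot('wrist','w7'); shot('side','s7')
from bp import *
crop('s7',310,160,560,360,'s7c')
E
```

```text
14.36 0.035 0.0346 [0.5483 0.1513 0.1093] [-0.9 -0.6  6.6]
14.82 0.038 0.0382 [0.5482 0.1514 0.1082] [-1.2 -0.6  7.9]
15.29 0.041 0.0407 [0.548  0.1513 0.1068] [-0.7 -0.   7.3]
15.76 0.044 0.0439 [0.5478 0.1513 0.1055] [-1.   0.3  6.9]
16.23 0.047 0.047 [0.5476 0.1512 0.104 ] [0.2 0.3 5.7]
16.69 0.05 0.0498 [0.5473 0.1512 0.1025] [-1.1  0.2  3.5]
17.16 0.053 0.053 [0.5473 0.1514 0.1013] [0.3 1.2 0.9]
17.62 0.056 0.0559 [0.5474 0.1511 0.1004] [-0.4  0.2  0. ]
18.09 0.059 0.0589 [0.5474 0.151  0.0995] [-0.1 -0.1  0.3]
s7c px per crop px 0.21333333333333335 orig 198 102
```

View pics/w7.png

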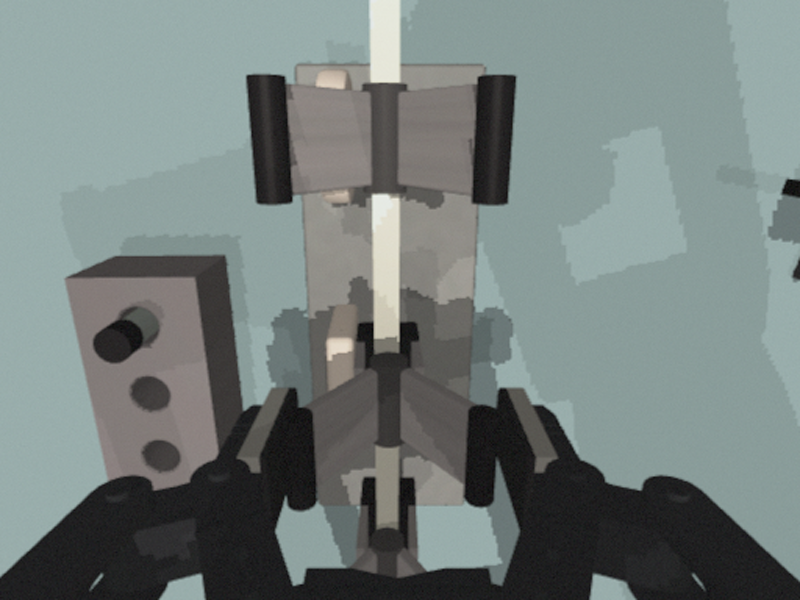

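View pics/s7c.png

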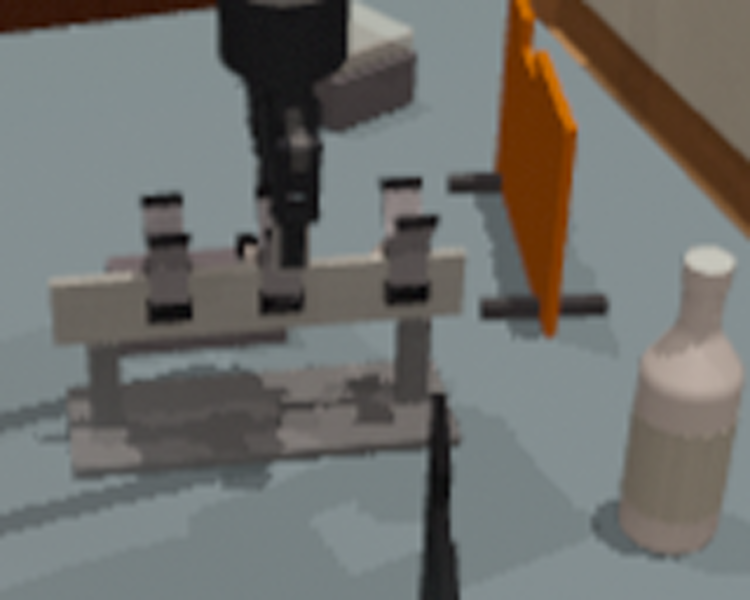

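```bash
python3 - <<'E'
from geo import *
T=barpt(.548)
gripper_to(.085)
p=observe()['eef_pos']
move_l([p[0],p[1],.25],feed=.2); hold(.2)
o=observe();print(o['time_s'],o['eef_pos'],o['ft_force'])
shot('wrist','w8'); shot('side','s8')
from bp import *
crop('s8',310,160,560,360,'s8c')
np.set_printoptions(precision=4,suppress=True)
im,d,W=load('w8'); z=W[...,2]
m=(z>.145)&(z<.185)&(np.abs(W[...,1]-.15)<.06)&(np.abs(W[...,0]-.54)<.13)
from scipy.ndimage import label
L,k=label(m)
for i in range(1,k+1):
    if (L==i).sum()>20: q=W[L==i];print((L==i).sum(),q.mean(0),q.min(0),q.max(0),np.argwhere(L==i).mean(0)*800/512)
E
```

```text
19.675 [0.5468393  0.15093358 0.24820046] [ 0.3011779  -0.19957471  0.63597317]
s8c px per crop px 0.21333333333333335 orig 198 102
701 [0.628  0.1647 0.1565] [0.6151 0.1558 0.145 ] [0.6413 0.1732 0.1645] [133.8534 346.456 ]
692 [0.6219 0.1238 0.1567] [0.6079 0.1149 0.145 ] [0.6346 0.1331 0.1646] [134.1379 431.18  ]
568 [0.5503 0.1761 0.1567] [0.5368 0.1676 0.145 ] [0.5635 0.1852 0.1646] [287.5413 350.5502]
559 [0.5442 0.1354 0.1567] [0.53   0.1272 0.145 ] [0.5564 0.1445 0.1647] [287.8829 427.5017]
469 [0.4814 0.1865 0.1563] [0.4671 0.1783 0.145 ] [0.4937 0.195  0.164 ] [402.5686 353.3649]
459 [0.4754 0.1453 0.1564] [0.4602 0.137  0.1451] [0.4869 0.1546 0.1639] [402.6348 425.2962]
```

View pics/w8.png

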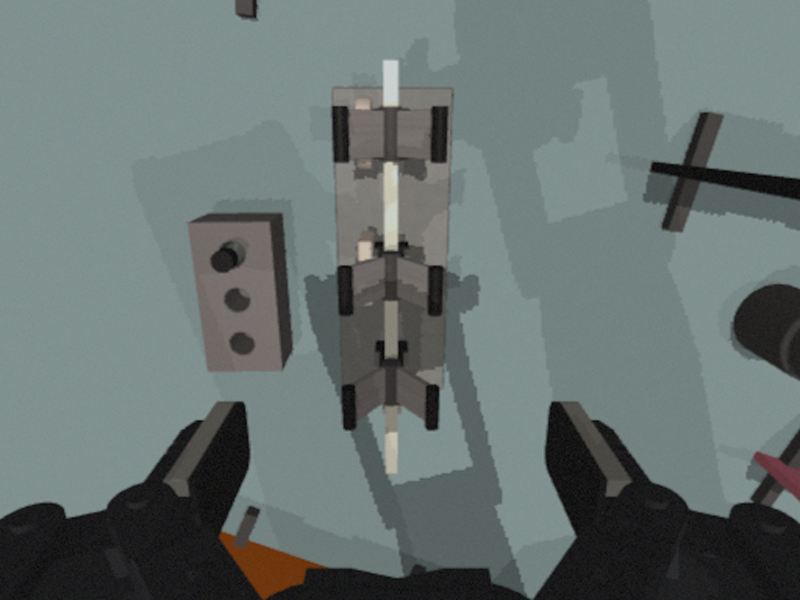

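View pics/s8c.png

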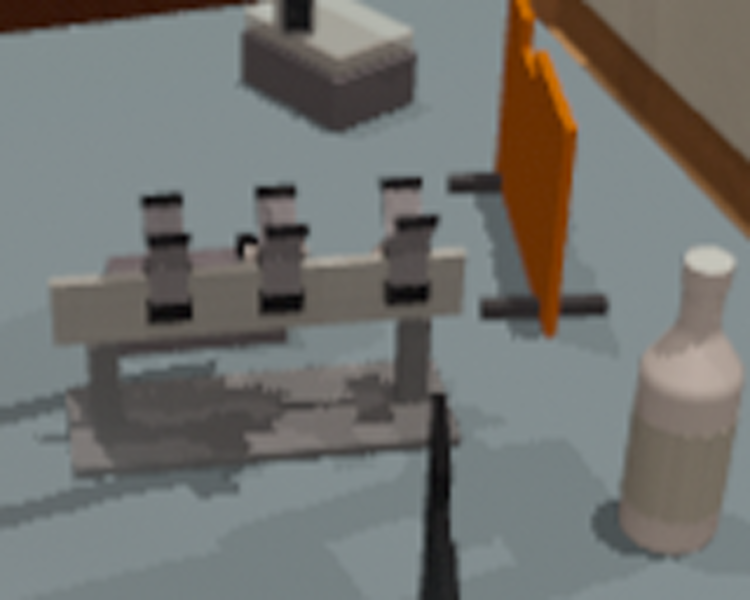

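```bash
python3 - <<'E'
from rel import *
T=np.array([.625,.1433])
movep([*T,.22],ori(YB+pi))
hold(.1); f0=observe()['ft_force']
print(move_l([*T,.102],feed=.12,max_force=10))
gripper_to(.059,20)
for i,op in enumerate([.056,.053,.050,.047,.044,.041,.038,.035,.032]):
    gripper_to(op)
    move_l([*T,.102+.0011*(i+1)],feed=.05)
    o=observe(); print(round(o['time_s'],2),op,round(o['opening'],4),o['eef_pos'].round(4),(o['ft_force']-f0).round(1))
shot('wrist','w9'); shot('side','s9')
E
```

```text
False
22.28 0.056 0.056 [0.625  0.1433 0.1031] [-0.4  0.1 -0.5]
22.76 0.053 0.0535 [0.6253 0.1433 0.1046] [ 0.5 -1.   2.3]
23.23 0.05 0.0502 [0.6253 0.1434 0.1057] [0.2 0.4 4. ]
23.69 0.047 0.0463 [0.6253 0.1435 0.1068] [-1.   1.4  5.2]
24.16 0.044 0.0442 [0.6253 0.1435 0.1078] [0.2 1.1 4.3]
24.62 0.041 0.0412 [0.6252 0.1434 0.1087] [-0.8  0.5  4.5]
25.09 0.038 0.0378 [0.625  0.1433 0.1096] [0.4 0.7 4.8]
25.56 0.035 0.0349 [0.6249 0.1431 0.1105] [0.1 1.  2.9]
26.02 0.032 0.0321 [0.6247 0.1431 0.1114] [0.1 0.4 0.8]
```

View pics/w9.png

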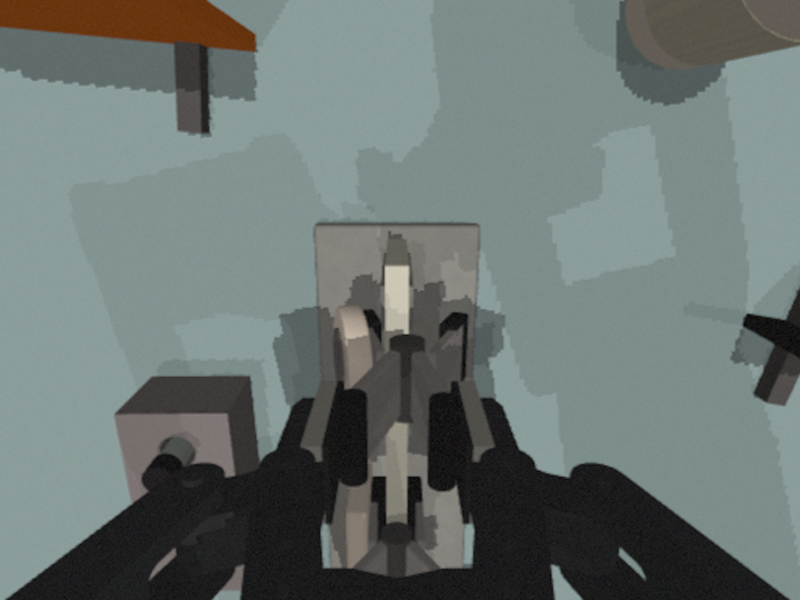

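```bash
python3 - <<'E'
from geo import *
o=observe(); p=o['eef_pos']
f0=o['ft_force']
T=[.625,.1433]
move_l([*T,.20],feed=.1); hold(.2)
o=observe();print(o['time_s'],o['eef_pos'],o['ft_force']-f0,o['opening'])
shot('wrist','w10'); shot('side','s10')
from bp import *
np.set_printoptions(precision=4,suppress=True)
e=o['eef_pos']; a=np.radians(81.8); ty=-np.array([np.cos(a),np.sin(a),0]); tz=np.array([ty[1],-ty[0],0])
for n,q in dict(pivot=(407,338),piv2=(407,348),rollL=(350,475),rollL1=(350,400),rollR=(443,475),rollR1=(443,400)).items():
    w=at('w10',*q)-e; print(n,w@ty,w@tz,w[2])
im=cv2.imread('pics/w10.png')[270:520,280:520]; cv2.imwrite('pics/w10c.png',cv2.resize(im,None,fx=2.4,fy=2.4,interpolation=cv2.INTER_CUBIC))
crop('s10',310,100,560,360,'s10c')
E
```

```text
27.3583 [0.62452214 0.14324508 0.19901995] [ 1.07791137  0.31727604 -1.64776237] 0.0317486033938535
pivot 0.002431613473926218 -0.013204679281991963 0.012453199803205722
piv2 0.002301290945543901 -0.012449656943270822 0.020083927341767227
rollL -0.013680098531879495 0.010072134986062511 0.055554113239205866
rollL1 -0.0131633999749711 -0.012275960858233598 0.054099687605304786
rollR 0.011904183463555765 0.008643026284657093 0.057508565086323044
rollR1 0.011619840341682001 -0.012237632026853481 0.05405909574768267
s10c px per crop px 0.27666666666666667 orig 198 64
```

View pics/w10c.png

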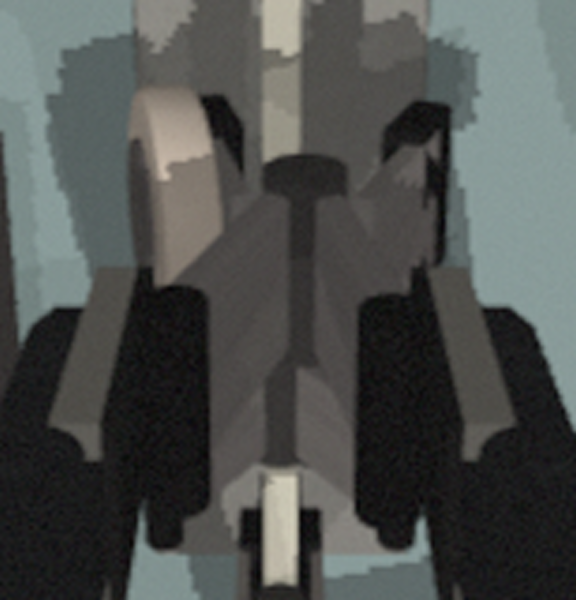

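View pics/s10c.png

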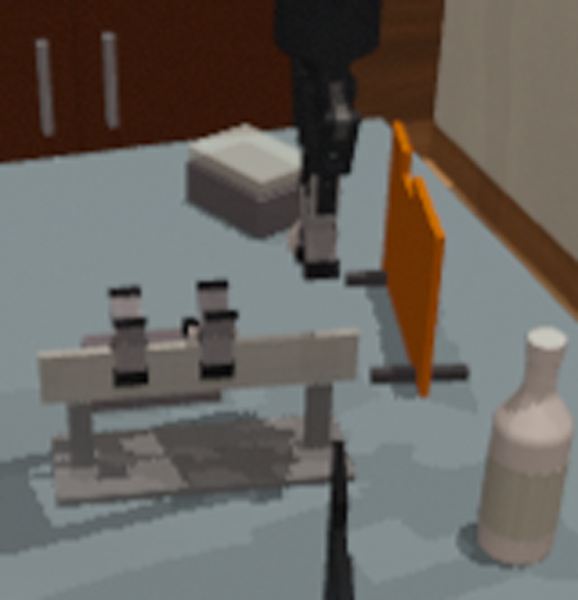

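```bash
python3 - <<'E'
from geo import *
p=observe()['eef_pos']
move_l([.625,.1433,.26],feed=.2)
ty=np.array([.949,-.314]); T=N-.0035*ty
movep([*T,.26],ori(YN-pi)); 
move_l([*T,.205],feed=.12)
hold(.3)
o=observe();print(o['time_s'],T,o['eef_pos'],o['tcp_rot'],o['ft_force'],o['opening'])
shot('wrist','w11'); shot('side','s11')
from bp import *
crop('s11',310,100,560,380,'s11c')
E
```

```text
30.475 [ 0.5376785 -0.142701 ] [ 0.53812684 -0.14286339  0.20584946] [ 1.51912844  1.5693661  -0.37107874] [ 0.18112757  0.34455478 -0.76682192] 0.03190682479126618
s11c px per crop px 0.29833333333333334 orig 198 64
```

View pics/w11.png

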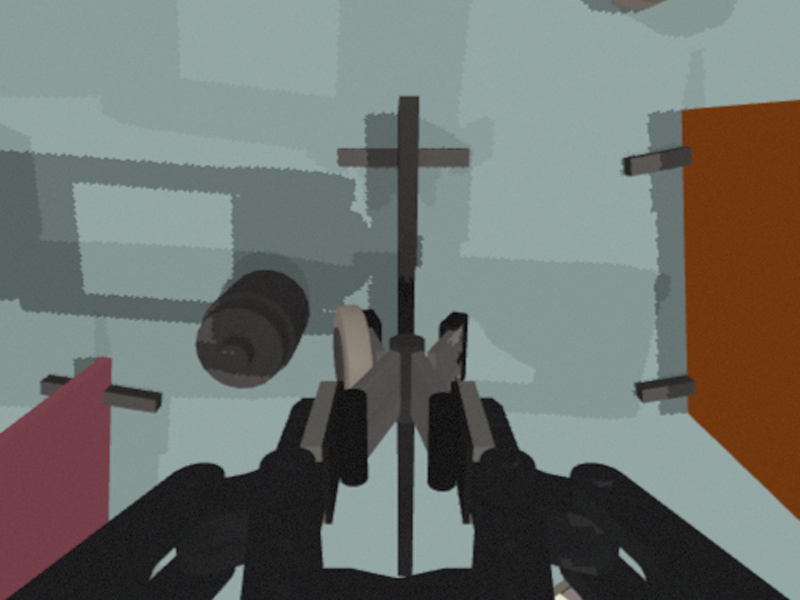

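View pics/s11c.png

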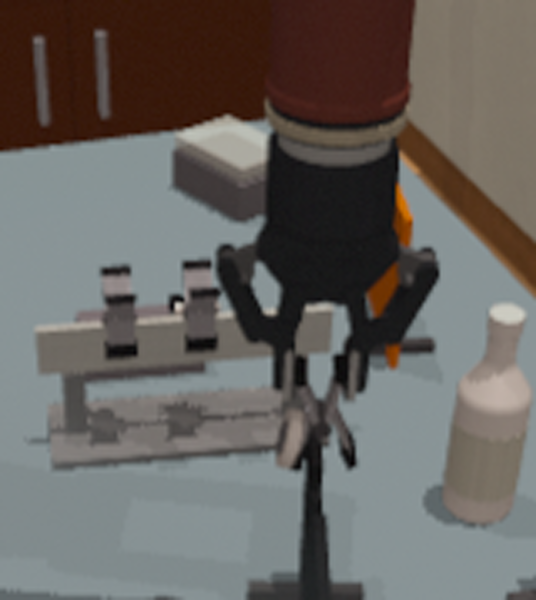

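```bash
python3 - <<'E'
from geo import *
ty=np.array([.949,-.314]); T=N-.0035*ty
f0=observe()['ft_force']
move_l([*T,.150],feed=.1,max_force=8)
print(move_l([*T,.124],feed=.03,max_force=8))
hold(.1)
o=observe();print(o['time_s'],T,o['eef_pos'],o['ft_force']-f0,o['opening'])
shot('wrist','w12'); shot('side','s12')
from bp import *
crop('s12',310,160,560,440,'s12c')
E
```

```text
True
32.025 [ 0.5376785 -0.142701 ] [ 0.53749737 -0.14267312  0.13029667] [-0.52384589 -0.15421086  3.75023102] 0.031945371219253504
s12c px per crop px 0.29833333333333334 orig 198 102
```

View pics/w12.png

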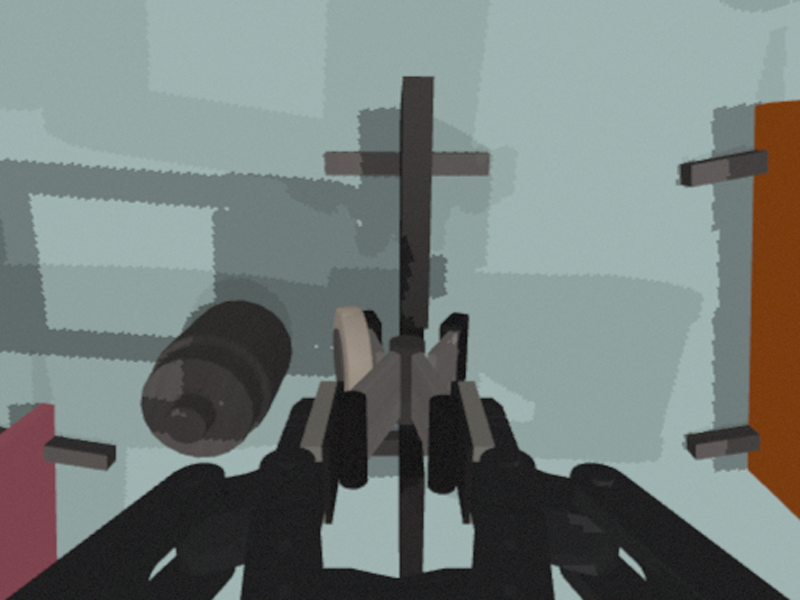

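View pics/s12c.png

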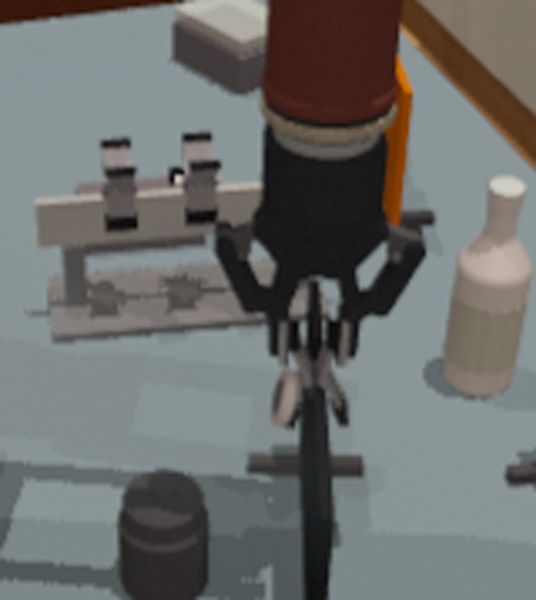

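```bash
python3 - <<'E'
from geo import *
ty=np.array([.949,-.314]); f0=np.array([.2,.35,-.7]); z0=.1303
for i,op in enumerate([.035,.038,.041,.044,.047,.050,.053,.056,.059]):
    T=N-.0035*ty*(1-min(1,(i+1)/7))
    move_l([*T,z0-.003-.0011*(i+.5)],feed=.05)
    gripper_to(op)
    o=observe(); print(round(o['time_s'],2),op,round(o['opening'],4),o['eef_pos'].round(4),(o['ft_force']-f0).round(1))
shot('wrist','w13'); shot('side','s13')
from bp import *
crop('s13',310,160,560,440,'s13c')
E
```

```text
32.59 0.035 0.0348 [ 0.5389 -0.1432  0.1275] [-0.3  0.4  7.2]
33.06 0.038 0.0379 [ 0.5392 -0.1432  0.1262] [0.7 0.1 7.6]
33.52 0.041 0.0406 [ 0.5393 -0.1432  0.1247] [-0.  -0.4  5.6]
33.99 0.044 0.0442 [ 0.5396 -0.1434  0.1232] [ 0.4 -1.1  4.1]
34.46 0.047 0.0471 [ 0.5401 -0.1435  0.1219] [ 1.8 -1.3  1.7]
34.92 0.05 0.0501 [ 0.5403 -0.1436  0.1208] [ 1.1 -0.7  1.5]
35.39 0.053 0.053 [ 0.5409 -0.1437  0.1197] [ 0.9 -1.1  0.9]
35.86 0.056 0.0558 [ 0.5408 -0.1437  0.1188] [ 0.8 -0.3  0.1]
36.33 0.059 0.0586 [ 0.5408 -0.1437  0.1179] [-0.6 -0.2  0.8]
s13c px per crop px 0.29833333333333334 orig 198 102
```

View pics/w13.png

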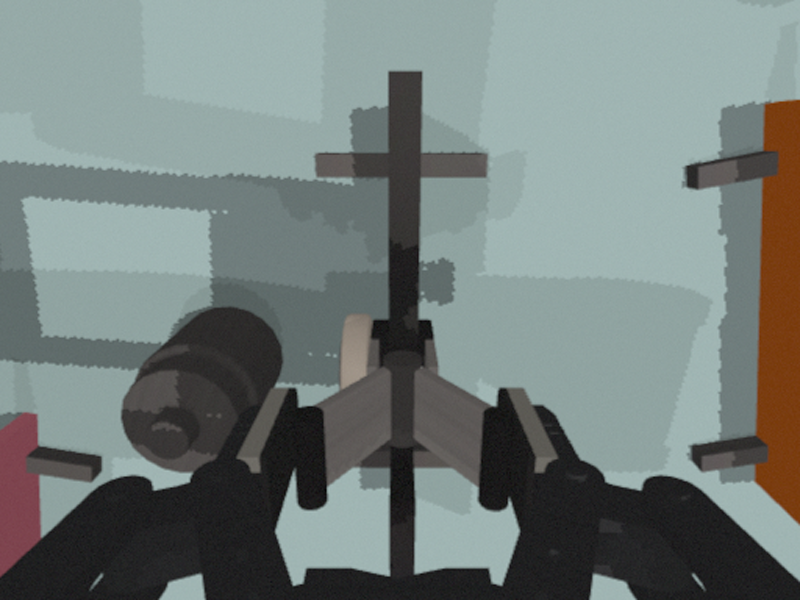

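View pics/s13c.png

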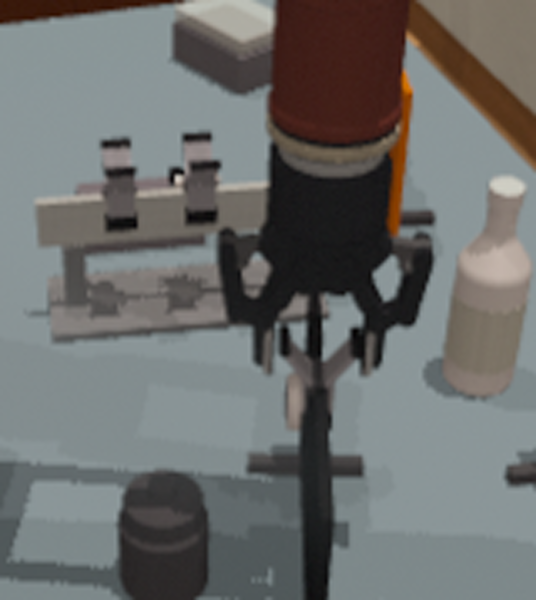

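Round clip is upright on the notch, rolls at (312,455) and (493,455), clear of the pads. Open, retreat, verify.

```bash
python3 - <<'E'
from geo import *
gripper_to(.085)
p=observe()['eef_pos']
move_l([p[0],p[1],.29],feed=.15); hold(.2)
o=observe();print(o['time_s'],o['eef_pos'],o['ft_force'])
shot('wrist','w14'); shot('side','s14'); shot('scene','c14')
from bp import *
crop('s14',310,160,560,440,'s14c')
np.set_printoptions(precision=4,suppress=True)
from scipy.ndimage import label
for t in ('w14','w1'):
    im,d,W=load(t); z=W[...,2]
    m=(z>.167)&(z<.195)&(np.hypot(W[...,0]-N[0],W[...,1]-N[1])<.05)
    L,k=label(m)
    for i in range(1,k+1):
        if (L==i).sum()>20: q=W[L==i];print(t,(L==i).sum(),q.mean(0),q.max(0),np.argwhere(L==i).mean(0)*800/512)
import fit; fit.fit('s14'); fit.fit('c14')
E
```

```text
38.3083 [ 0.54063059 -0.14363424  0.2890408 ] [ 0.55799078 -0.37518238 -0.66501492]
s14c px per crop px 0.29833333333333334 orig 198 102
w14 456 [ 0.5215 -0.1358  0.1779] [ 0.5311 -0.1224  0.185 ] [277.9674 363.0106]
w14 468 [ 0.5613 -0.1491  0.1778] [ 0.5713 -0.1365  0.1851] [278.0816 436.4283]
w1 437 [ 0.5212 -0.1362  0.1774] [ 0.5307 -0.1224  0.1843] [276.6733 361.6097]
w1 441 [ 0.5615 -0.1498  0.1774] [ 0.5711 -0.1376  0.184 ] [277.1081 435.7745]
s14 dark 463 dir 71.7841 ends [ 0.4911 -0.2822] [ 0.564  -0.0609] std 0.0009427855499915024
s14 bar 651 dir -8.179936 ends [0.4045 0.1715] [0.6592 0.1349] std 0.0009586628174811723
clips high
1 117 [0.5452 0.1558 0.153 ] [0.5288 0.1251 0.1402] [0.5603 0.1824 0.1627]
2 122 [0.4757 0.1664 0.1518] [0.4597 0.1345 0.1401] [0.4924 0.1913 0.1621]
screenclip
1 46 [ 0.5188 -0.1395  0.1766] [ 0.5114 -0.1499  0.1676] [ 0.5284 -0.1216  0.1825]
2 59 [ 0.5603 -0.1527  0.1757] [ 0.5524 -0.1644  0.167 ] [ 0.5701 -0.1379  0.1839]
c14 dark 368 dir 71.53604 ends [ 0.4999 -0.2784] [ 0.5744 -0.0554] std 0.0009673198550415631
c14 bar 579 dir -8.29343 ends [0.405  0.1767] [0.6611 0.1394] std 0.0009015096105256989
clips high
1 136 [0.4762 0.1592 0.154 ] [0.4579 0.1357 0.1401] [0.493  0.1924 0.1663]
2 144 [0.5459 0.1492 0.1536] [0.5307 0.1216 0.14  ] [0.5628 0.1827 0.1665]
screenclip
1 30 [ 0.5216 -0.1359  0.1773] [ 0.5113 -0.1553  0.1678] [ 0.5296 -0.1226  0.1862]
2 22 [ 0.5631 -0.1494  0.1785] [ 0.5549 -0.169   0.1674] [ 0.5705 -0.1375  0.1834]
```

View pics/w14.png

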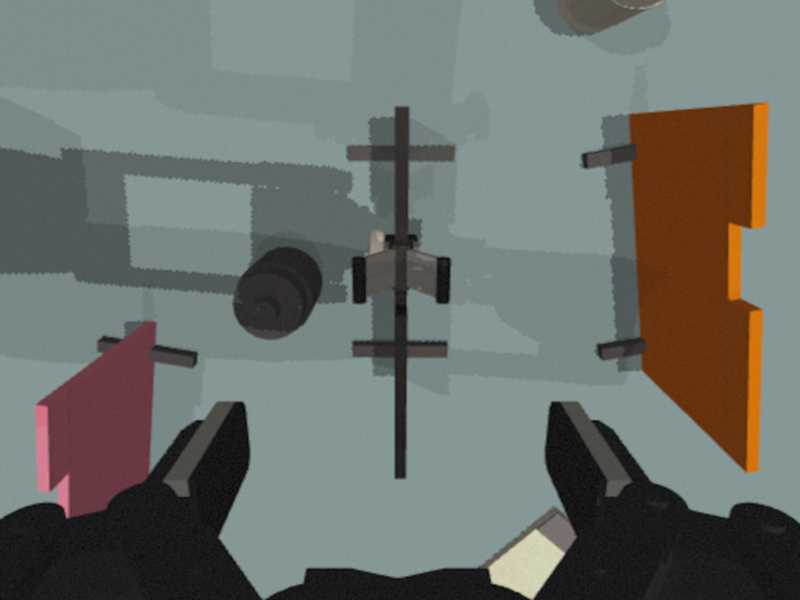

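View pics/s14c.png

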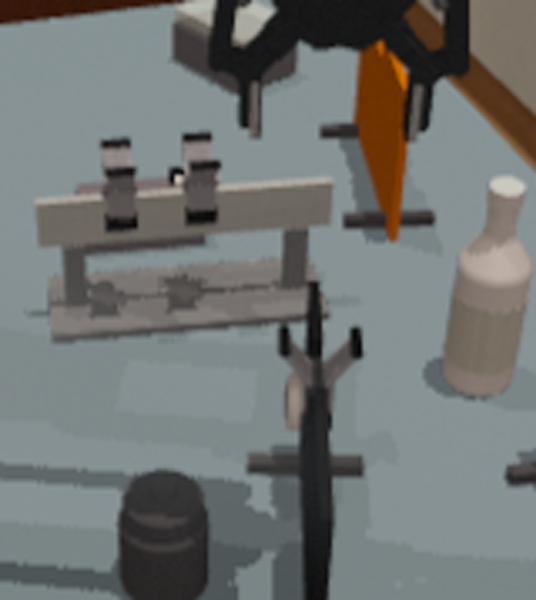

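The round clip now sits where the square one did: its tips are level within about 0.5 mm of the square clip's original readings, and its badge faces the pot. The spare clip has not moved. Handing in.

```bash
python3 -c "
from plant import *
print(observe()['time_s']); job_done()"
```

```text
38.4583
the job is handed in; nothing more can be done
```

I moved the square-badge clip from the notch to the rack's bar, between the spare clip and the round clip. Then I put the round-badge clip in the notch with its badge towards the pot. I handed the job in at 38.5 s; it gives no verdict.

**Last checks:**
- **Square clip:** its handle tips are level with those of the two clips that were already on the bar, and it looks upright and in line.
- **Round clip:** its tips are within about 0.5 mm of where the square clip's were at the start, so it appears fully down and centred.
- **Bystanders:** the spare clip's position readings are unchanged. The pot and bottle look unmoved in the final pictures; I did not measure them or the vial block.
- **Robot:** the gripper is clear of everything.

**What disagreed:**
- **Finger length:** the pictures showed the fingertips about 33 mm farther back than the tool-point description implies. The first squeeze closed above the clip without touching it, so I repeated it lower.
- **First real squeeze:** it pressed down with about 16 N and shifted the arm about 5 mm, but moved nothing else. I did the later squeeze and both releases in small steps.
- **Tilt:** both clips hung about 0.06–0.09 rad off upright while carried, and straightened as they clamped.

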